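Prime the hand grease pump

TASK

Prime the grease pump on the bench: push its blue palm plunger down and let it spring back up, again and again, until the red indicator pin beside it has risen fully out and shows all of its green foot. Finish with the plunger let go and back up; do not touch the pin itself, and neither lift nor shove the other things on the bench.

Things in the scene. Friction and masses are not known exactly. Their poses are not given: they have to be found in the camera images.
- pump: grease pump fixed to the bench: grey block on a dark 110 x 200 mm base plate; origin at the centre of its underside, z up, x across its short side (brass outlet towards -x), y along its long side: plunger at y = +45 mm, pin at y = -45 mm, both at x = 0. Aluminium barrel, 48 mm across, under the plunger up to 95 mm; block top 50 mm, yellow filler cap on it 62 mm. Its place and yaw vary
- plunger_top (a point): centre of the flat top of the blue round plunger knob, 42 mm across, 15 mm thick; 145 mm above the bench when up, 115 mm when fully down; moves with the knob
- plunger (a joint): how far the plunger is pressed straight down, m: 0 up (rest), 0.030 fully down (hard stop). A spring pushes it back up: about 3 N at the top rising to 15 N at the bottom. For the next stroke to count, let it come up nearly all the way (below 0.004)
- pin_tip (a point): centre of the top of the red indicator pin, 16 mm across, 90 mm from the plunger's axis; 61 mm above the bench when in, 101 mm when fully out
- pin (a joint): how far the pin has risen, m: 0 in, 0.040 fully out, when its green foot (lowest 8 mm) shows wholly above the collar. Starts part-way. Each full stroke lifts it about 0.008 (the first 0 to 0.010) and it stays there when the plunger comes back; a short stroke lifts it less or not at all. Once fully out, further strokes change nothing
- cartridge: upright can with a paper label, 52 mm across, 110 mm tall, near the pump; origin under its centre; leave alone
- wrench: steel wrench lying near the pump; leave alone
- nipple_tray: small blue open tray with brass nipples in it, 70 x 100 x 30 mm, near the pump; origin under its centre; leave alone
- blue_sleeve: tool in a blue protective sleeve, lying, 162 mm long, 44 mm square ends; origin under its centre; leave alone
- red_sleeve: the same with a red sleeve; leave alone
- jar: clear jar with a black cap, 64 mm across, 75 mm tall; origin under its centre; leave alone
- driver_tool: screwdriver lying on the bench; leave alone
There are look-alikes about, which are no part of the job. What is shaped like the pump but pink or turquoise is not meant.

How it is judged:
At the end, for the whole second after the job is handed in: the pin is out by more than 37 mm of its 40 mm and the plunger is released, within 4 mm of its upper rest and still (value of joint pin above 0.037 m and value of joint plunger below 0.004 m and velocity of joint plunger below 0.01 m/s); the robot touches nothing.
It fails at once if the indicator pin was touched (over 1 N) (contact force between any of the fingers, the arm and pin above 1 N).
It fails at once if another thing on the bench was lifted or shoved more than 30 mm (distance of any of cartridge, wrench, nipple_tray, blue_sleeve, red_sleeve, jar, driver_tool from where it was at the start of the episode above 0.03 m).
It also fails if it takes over 42 s, if anything falls off the work surface, if the arm or the gripper's body presses on something with over 40 N, if the wrist force passes 120 N, or if a joint passes its speed limit or range.

ROBOT

A 7-joint arm with a two-finger parallel gripper is mounted at the origin on the work surface. World frame = base frame: x ahead of the robot, y to its left, z up, the work surface at z = 0. Lengths are in m, angles in rad, forces in N, time in s.
With the tool pointing down it reaches from about 0.4 to 0.85 m from the base axis. Payload 4.5 kg.
Tool frame: the origin (TCP) lies at the very end of the fingers, on their centre line; the grasp point (between the pads) lies 19 mm behind it; z points along the fingers, y is the line along which they close (so a half turn about z gives the same grasp; the last joint's range is limited). The gripper opens to 88 mm and grips with 3 to 60 N. Pads are 18 mm wide; open, the fingers measure 123 mm over their backs; the gripper's body (75 mm by 187 mm) begins 45 mm behind the grasp point.
Start: joints at [-1.101, 0.689, -0.195, 1.565, 0.157, 0.902, -0.215], TCP at [0.264, 0.567, 0.239] pointing down, gripper open.
Joint ranges: [-3.01, 3.01], [-0.46, 2.08], [-1.47, 1.51], [0.13, 2.56], [-1, 4.14], [0.04, 2.09], [-2.66, 2.66]. Speed limits (rad/s): [2.57, 2.57, 3.14, 3.14, 3.14, 3.14, 3.14].

INTERFACE

Orientations are given as a unit quaternion [x, y, z, w].
In Python, from plant import r gives the robot as it stands. The module is installed in compiled form; this text tells all that it offers.
- The arm moves only by the tool step_arm, never from a script. Its argument "increments" is a list of rows, each a list of 2 entries, a list of its own where there are three numbers: the shift along the world's x, y, z in cm, then the turn, a rotation vector about the world's x, y, z in degrees. A call has exactly 10 rows; each row shifts and turns the commanded pose from where the row before left it; what a row does not reach is not made up. A row lasts 1/10 s, in which the tool goes at most 50 mm and 8.59 degrees, less where a joint would pass 70% of its speed; a pose out of reach is approached as far as the arm can. A call is refused whole if a number of a shift passes 5 or a number of a turn 8.59, either way. A call with a gripper value outside its range is refused whole. "fingers" is the opening, from 0 (shut) to 1 (fully open), set as the call begins (left out, the last holds). The fingers move at their own pace and stop on an object; "grip_force" is the grip in N (left out, the last holds). Time passes only in rows, so rows that do not move let the fingers close, or fill a call up. It gives the time, the measured TCP pose, the force, the opening and the grip force at its end, in the units of the state.
- r.get_state(): the state, without advancing time (a new reading comes with each control period).
- r.snapshot(name): name is "scene" or "top" or "wrist"; returns (picture, depth): 384x512x3 uint8, red, green, blue; 384x512 float32, m along the optical axis (not along the pixel's ray), 0 where there is no reading.
- r.calibration(name): a dict with "fov_y" (degrees; the focal length in pixels is half the picture's height over the tangent of half this angle, whatever the lens; pixels are square), "cx", "cy" (the principal point, pixels), "R" (3x3) and "t" (3): a world point X has camera coordinates R X + t. Camera axes: x right, y down, z forward; pixel columns grow to the right and rows downward; lengths in m; the calibration is good to about 2 mm. A picture is of the moment at which its call begins: read the wrist's pose just before it. calibration takes no time and is no camera call; for the wrist camera it gives the pose at the moment of the call.
- r.finish_job(): hands the job in; it is judged then, once.
The state is a dict: "clock": time; "q": joint angles; "qd": joint speeds; "joint_torque": joint torques, N m; "tool_pos": TCP position; "eef_rot": TCP orientation; "contact_force": force on the tool from outside, world axes, zero at the start; "moment": the same for the moment, N m; "opening": opening from 0.0 (shut) to 1.0 (fully open); "finger_force": force on a finger pad.
Only numpy, scipy, OpenCV 4.12 (cv2) and the standard library are available. Lean on these libraries where they do the work, as an engineer would, in place of code of your own. Each camera call takes 0.05 s, during which the arm holds its last target. There are 200 camera calls.

## Working session

There is one attempt and no reset: what is moved stays moved. The work goes in short steps, Python scripts to look and compute and a tool call to move; the robot and the scene stay as the last step left them, time stands still between calls to the robot, and variables do not carry over. Pictures are saved under pics/ and viewed, at most 10 in all, crops included, and the job is handed in when it is done.

Besides the shell and the picture viewer there is one more tool, called after "Request:" as a command line: name --argument value ..., lists and objects as JSON in quotes. step_arm: Moves the arm, as the interface text tells. Its arguments: {"type":"object","properties":{"increments":{"type":"array","items":{"type":"array"}},"fingers":{"type":"number"},"grip_force":{"type":"number"}},"required":["increments"]}

```bash
mkdir -p pics
cat > h.py <<'E'
import numpy as np,cv2
from plant import r
def cal(n):
    c=r.calibration(n); f=192/np.tan(np.radians(c["fov_y"])/2); return f,c["cx"],c["cy"],np.array(c["R"]),np.array(c["t"])
def pts(c,d):
    f,cx,cy,R,t=c; v,u=np.mgrid[:384,:512]; P=np.stack([(u-cx)/f*d,(v-cy)/f*d,d],-1); return (P-t)@R
def save(n,im): cv2.imwrite("pics/"+n,im[...,::-1])
E
python3 - <<'E'
from h import *
s=r.get_state();print(s["clock"],s["tool_pos"],s["eef_rot"])
ims=[]
for n in("scene","top"):
    c=cal(n);im,d=r.snapshot(n);save(n+"0.png",im);np.savez(n+"0.npz",im=im,d=d);P=pts(c,d);np.save(n+"P.npy",P)
    h=cv2.cvtColor(im,cv2.COLOR_RGB2HSV)
    for nm,m in(("blue",(h[...,0]>100)&(h[...,0]<128)&(h[...,1]>120)),("red",((h[...,0]<6)|(h[...,0]>174))&(h[...,1]>150))):
        k,l,st,ce=cv2.connectedComponentsWithStats(m.astype(np.uint8))
        for i in range(1,k):
            if st[i,4]>15: q=P[(l==i)&(d>0)]; print(n,nm,st[i],ce[i].round(),np.median(q,0).round(3),np.percentile(q[:,2],95).round(3))
E
```

```text
0.0 [0.26358649 0.5659951  0.23791744] [ 2.16128861e-01  9.76364410e-01 -9.12195359e-04 -1.48354742e-04]
scene blue [  123     0   127   128 10743] [197.  56.] [-0.328 -0.823  0.217] 0.468
scene blue [232 133  10   7  50] [236. 136.] [ 0.161 -0.259  0.145] 0.149
scene blue [346 182  11   9  80] [351. 186.] [0.269 0.239 0.145] 0.148
scene blue [249 194  13  10  95] [255. 198.] [0.478 0.021 0.145] 0.148
scene blue [  51  234   78   65 2817] [ 89. 263.] [ 0.862 -0.279  0.051] 0.08
scene blue [371 235  26  47 610] [383. 258.] [0.417 0.405 0.038] 0.045
scene blue [204 238  38  25 603] [222. 250.] [ 0.599 -0.023  0.017] 0.031
scene blue [294 258  15  13 163] [301. 264.] [0.658 0.265 0.145] 0.148
scene blue [206 312  27  38 415] [217. 330.] [0.88  0.165 0.07 ] 0.073
scene blue [231 324  30  40 730] [245. 343.] [0.873 0.241 0.069] 0.073
scene red [148 168  42  25 334] [168. 180.] [ 0.401 -0.404  0.035] 0.044
scene red [126 198  26  15 140] [139. 205.] [ 0.562 -0.396  0.022] 0.028
scene red [445 238  67  25 279] [478. 250.] [0.458 0.622 0.197] 0.201
scene red [   0  256  217  128 1484] [112. 
[... 956 characters left out ...]
1
top red [296  45   9   2  18] [300.  46.] [ 0.952 -0.178 -0.003] -0.0
top red [197  47  32   1  32] [212.  47.] [ 0.951  0.106 -0.003] 0.001
top red [ 13  49 115   2 122] [70. 49.] [ 0.952  0.571 -0.003] 0.001
top red [138  48  49   1  49] [162.  48.] [ 0.951  0.27  -0.002] 0.0
top red [376 144  12  33 254] [381. 160.] [ 0.55  -0.399  0.023] 0.027
top red [271 174   5   6  22] [273. 176.] [ 0.498 -0.068  0.075] 0.077
top red [  0 187  28   4  76] [ 12. 189.] [0.453 0.577 0.198] 0.202
top red [377 187  29  57 754] [391. 216.] [ 0.382 -0.407  0.038] 0.044
top red [191 247   5   5  17] [193. 249.] [0.302 0.158 0.061] 0.064
top red [380 290   5   5  19] [382. 292.] [ 0.173 -0.352  0.061] 0.063
```

View pics/scene0.png

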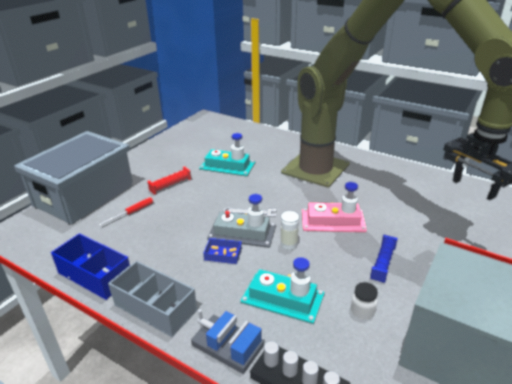

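View pics/top0.png

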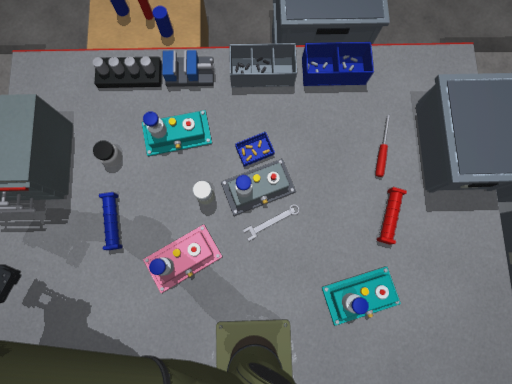

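The grey pump is at about top pixel (257,188), with its plunger at (243,182) and its pin at (273,176). The scene view has the plunger at (255,198). The pin top is at about 77 mm, so it is roughly 16 mm out. I'll move above the plunger with the fingers shut.

Request:
step_arm --increments '[[[2, -4.5, 0], [0, 0, 0]], [[2, -4.5, 0], [0, 0, 0]], [[2, -4.5, 0], [0, 0, 0]], [[2, -4.5, 0], [0, 0, 0]], [[2, -4.5, 0], [0, 0, 0]], [[2, -4.5, 0], [0, 0, 0]], [[2, -4.5, 0], [0, 0, 0]], [[2, -4.5, 0], [0, 0, 0]], [[2, -4.5, 0], [0, 0, 0]], [[2, -4.5, 0], [0, 0, 0]]]' --fingers 0 --grip_force 10

```text
clock: 1.1
tool_pos: [0.4642, 0.1146, 0.2386]
eef_rot: [0.216, 0.976, -0.0, -0.0]
contact_force: [0.3, 0.7, 0.5]
opening: 0.114
finger_force: 0.0
```

Run:
```python
from h import *
for n,(u,v) in(("scene",(255,198)),("top",(243,182))):
    P=np.load(n+"P.npy");im=np.load(n+"0.npz")["im"];h=cv2.cvtColor(im,cv2.COLOR_RGB2HSV)
    m=(h[...,0]>100)&(h[...,0]<128)&(h[...,1]>120)&(abs(P[...,2]-.145)<.004)
    m[:v-12]=0;m[v+12:]=0;m[:,:u-12]=0;m[:,u+12:]=0
    q=P[m];print(n,len(q),q.min(0),q.max(0),(q.min(0)+q.max(0))/2)
s=r.get_state();print(s["clock"],s["tool_pos"],s["eef_rot"],s["opening"])
n="wrist";c=cal(n);im,d=r.snapshot(n);save("w1.png",im);P=pts(c,d);h=cv2.cvtColor(im,cv2.COLOR_RGB2HSV)
m=(h[...,0]>100)&(h[...,0]<128)&(h[...,1]>120)&(abs(P[...,2]-.145)<.006);q=P[m]
if len(q):print(len(q),q.min(0),q.max(0),(q.min(0)+q.max(0))/2)
```

```text
scene 82 [0.45597817 0.00192123 0.1411604 ] [0.49188964 0.03552612 0.14857745] [0.47393391 0.01872368 0.14486892]
top 170 [ 0.44956686 -0.00264786  0.14132298] [0.48719045 0.03425488 0.14851394] [0.46837866 0.01580351 0.14491846]
1.1 [0.46416217 0.11463536 0.23861958] [ 2.16079078e-01  9.76375854e-01 -3.74693600e-05 -1.48819773e-04] 0.1141106752054286
1102 [ 0.44833852 -0.00224553  0.13900976] [0.67202412 0.28059786 0.14644919] [0.56018132 0.13917617 0.14272948]
```

View pics/w1.png

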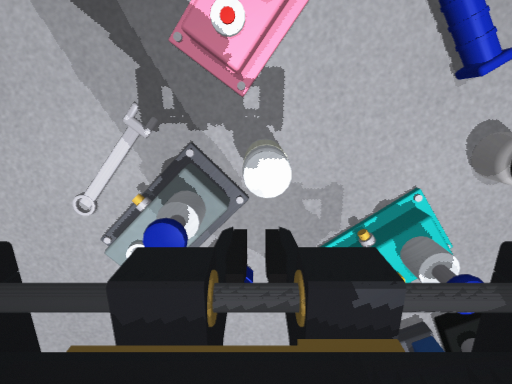

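The wrist view shows the grey pump's blue knob at about (165,238), with the cartridge beside it at (267,172). The plunger is at about (0.470, 0.017). I'll move above it and go down to just clear of the knob.

Request:
step_arm --increments '[[[0.2, -3.3, 0], [0, 0, 0]], [[0.2, -3.3, 0], [0, 0, 0]], [[0.2, -3.2, -1], [0, 0, 0]], [[0, 0, -3.5], [0, 0, 0]], [[0, 0, -3.5], [0, 0, 0]], [[0, 0, -0.5], [0, 0, 0]], [[0, 0, -1.4], [0, 0, 0]], [[0, 0, -1.4], [0, 0, 0]], [[0, 0, -1], [0, 0, 0]], [[0, 0, 0], [0, 0, 0]]]'

```text
clock: 2.15
tool_pos: [0.4697, 0.0188, 0.1165]
eef_rot: [0.216, 0.976, -0.0, -0.0]
contact_force: [-2.6, -0.7, 11.8]
opening: 0.007
finger_force: 5.6
```

Request:
step_arm --increments '[[[0, 0, -0.4], [0, 0, 0]], [[0, 0, 0], [0, 0, 0]], [[0, 0, 2], [0, 0, 0]], [[0, 0, 2], [0, 0, 0]], [[0, 0, 0], [0, 0, 0]], [[0, 0, 0], [0, 0, 0]], [[0, 0, -1.5], [0, 0, 0]], [[0, 0, -1.5], [0, 0, 0]], [[0, 0, -1], [0, 0, 0]], [[0, 0, 0], [0, 0, 0]]]'

```text
clock: 3.15
tool_pos: [0.4713, 0.0189, 0.1151]
eef_rot: [0.216, 0.976, 0.0, 0.003]
contact_force: [-4.8, -0.4, 45.8]
opening: 0.007
finger_force: 22.8
```

Request:
step_arm --increments '[[[0, 0, 2.2], [0, 0, 0]], [[0, 0, 2], [0, 0, 0]], [[0, 0, 0], [0, 0, 0]], [[0, 0, 0], [0, 0, 0]], [[0, 0, -1.5], [0, 0, 0]], [[0, 0, -1.5], [0, 0, 0]], [[0, 0, -1], [0, 0, 0]], [[0, 0, 0], [0, 0, 0]], [[0, 0, 0], [0, 0, 0]], [[0, 0, 2], [0, 0, 0]]]'

```text
clock: 4.15
tool_pos: [0.4702, 0.0188, 0.133]
eef_rot: [0.216, 0.976, -0.0, -0.0]
contact_force: [2.3, -0.1, 4.7]
opening: 0.006
finger_force: 2.1
```

Request:
step_arm --increments '[[[0, 0, 2], [0, 0, 0]], [[0, 0, 0], [0, 0, 0]], [[0, 0, 0], [0, 0, 0]], [[0, 0, -1.5], [0, 0, 0]], [[0, 0, -1.5], [0, 0, 0]], [[0, 0, -1], [0, 0, 0]], [[0, 0, 0], [0, 0, 0]], [[0, 0, 0], [0, 0, 0]], [[0, 0, 2], [0, 0, 0]], [[0, 0, 2.5], [0, 0, 0]]]'

```text
clock: 5.15
tool_pos: [0.4691, 0.0186, 0.1577]
eef_rot: [0.216, 0.976, -0.001, -0.001]
contact_force: [0.6, -0.3, 0.3]
opening: 0.009
finger_force: 0.0
```

```bash
cat > pin.py <<'E'
from h import *
import sys
s=r.get_state();print(s["clock"],s["tool_pos"],s["contact_force"])
big=[]
for n in("top","scene"):
    c=cal(n);im,d=r.snapshot(n);P=pts(c,d);h=cv2.cvtColor(im,cv2.COLOR_RGB2HSV)
    near=np.hypot(P[...,0]-.498,P[...,1]+.068)<.03
    for nm,m in(("red",((h[...,0]<8)|(h[...,0]>172))&(h[...,1]>130)),("green",(h[...,0]>45)&(h[...,0]<85)&(h[...,1]>90))):
        q=P[m&near]
        if len(q):print(n,nm,len(q),q.min(0).round(3),q.max(0).round(3),np.percentile(q[:,2],80).round(4))
    f,cx,cy,R,t=c;p=R@[.485,-.025,.1]+t;u,v=int(p[0]/p[2]*f+cx),int(p[1]/p[2]*f+cy)
    big.append(cv2.resize(im[v-40:v+40,u-40:u+40],(400,400),interpolation=cv2.INTER_CUBIC))
save(sys.argv[1],np.hstack(big))
E
python3 pin.py p1.png
```

```text
5.15 [0.4690723  0.0186137  0.15768492] [ 0.61805441 -0.26565853  0.28224543]
scene red 22 [ 0.499 -0.072  0.073] [ 0.51  -0.059  0.106] 0.1014
```

View pics/p1.png

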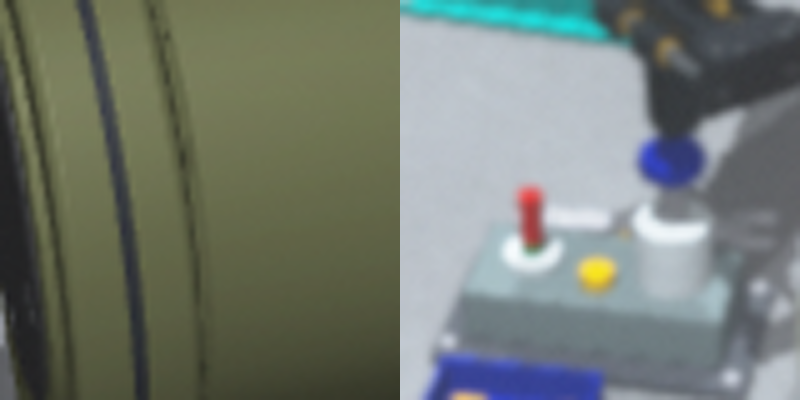

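In the scene half, the red pin at (530,215) is nearly out and its green foot is just appearing at (530,248). Two more strokes do no harm if it is already out, so I'll do those and then retreat.

Request:
step_arm --increments '[[[0, 0, -1.5], [0, 0, 0]], [[0, 0, -1.5], [0, 0, 0]], [[0, 0, -1.5], [0, 0, 0]], [[0, 0, 0], [0, 0, 0]], [[0, 0, 0], [0, 0, 0]], [[0, 0, 2], [0, 0, 0]], [[0, 0, 2.5], [0, 0, 0]], [[0, 0, 0], [0, 0, 0]], [[0, 0, 0], [0, 0, 0]], [[0, 0, 0], [0, 0, 0]]]'

```text
clock: 6.25
tool_pos: [0.4687, 0.0185, 0.1571]
eef_rot: [0.216, 0.976, -0.001, -0.002]
contact_force: [1.1, -0.4, 0.1]
opening: 0.006
finger_force: 0.0
```

Request:
step_arm --increments '[[[0, 0, -1.5], [0, 0, 0]], [[0, 0, -1.5], [0, 0, 0]], [[0, 0, -1.5], [0, 0, 0]], [[0, 0, 0], [0, 0, 0]], [[0, 0, 0], [0, 0, 0]], [[0, 0, 2], [0, 0, 0]], [[0, 0, 2.5], [0, 0, 0]], [[0, 0, 4], [0, 0, 0]], [[0, 0, 4], [0, 0, 0]], [[0, 0, 0], [0, 0, 0]]]'

```text
clock: 7.25
tool_pos: [0.4721, 0.0191, 0.2415]
eef_rot: [0.216, 0.976, 0.001, 0.003]
contact_force: [0.4, -0.5, -0.1]
opening: 0.005
finger_force: 0.0
```

Request:
step_arm --increments '[[[0, 4, 0], [0, 0, 0]], [[0, 4, 0], [0, 0, 0]], [[0, 4, 0], [0, 0, 0]], [[0, 4, 0], [0, 0, 0]], [[0, 4, 0], [0, 0, 0]], [[0, 4, 0], [0, 0, 0]], [[0, 4, 0], [0, 0, 0]], [[0, 4, 0], [0, 0, 0]], [[0, 0, 0], [0, 0, 0]], [[0, 0, 0], [0, 0, 0]]]'

```text
clock: 8.25
tool_pos: [0.4686, 0.3387, 0.2362]
eef_rot: [0.215, 0.977, -0.002, -0.001]
contact_force: [-0.3, -0.1, -0.4]
opening: 0.007
finger_force: 0.0
```

```bash
python3 pin.py p2.png
```

```text
8.25 [0.46859932 0.33871992 0.23622623] [-0.330969   -0.14156899 -0.39080173]
top red 30 [ 0.492 -0.075  0.071] [ 0.504 -0.062  0.105] 0.1016
scene red 21 [ 0.496 -0.07   0.072] [ 0.511 -0.059  0.105] 0.1025
```

View pics/p2.png

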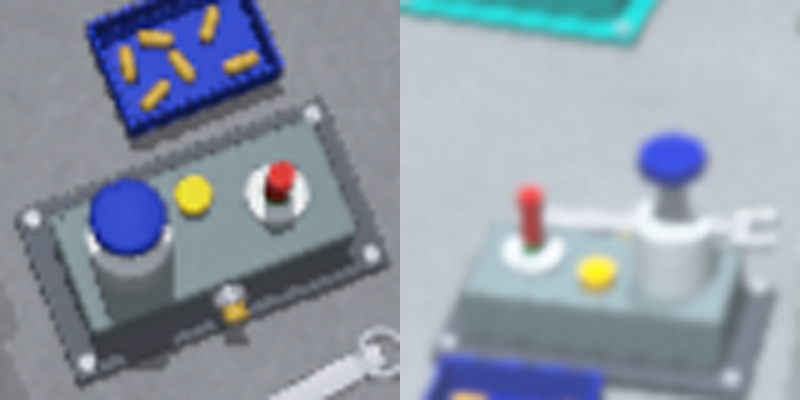

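The pin top measures about 101.5 mm in both views and did not change over the last two strokes, so it is fully out. The knob is up and the arm is clear.

```bash
python3 -c "
from plant import r
print(r.finish_job())"
```

```text
the job is handed in; nothing more can be done
None
```

The job is handed in: the grease pump is primed, with the pin measured fully out at about 101 mm, the plunger released and back up, and the arm clear of everything (no pass/fail result came back).

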